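Gauge a tube-heater block with a go / no-go plug gauge

ROBOT

A 6-joint arm with a two-finger parallel gripper is mounted at the origin on the work surface. World frame = base frame: x ahead of the robot, y to its left, z up, the work surface at z = 0. Lengths are in mm, angles in degrees, forces in N, time in s.
With the tool pointing down it reaches from about 425 to 925 mm from the base axis. Payload 12.5 kg.
Tool frame: the origin (TCP) lies between the finger pads; the fingertips stand 19 mm ahead of it and the grasp point (between the pads) is the TCP; z points along the fingers, y is the line along which they close (so a half turn about z gives the same grasp; the last joint's range is limited). The gripper opens to 85 mm and grips with 20 to 120 N. Pads are 22 mm wide; open, the fingers measure 114 mm over their backs; the gripper's body (76 mm by 85 mm) begins 54 mm behind the grasp point. The pads swing forward as they close: fully open they stand 13 mm farther back than shut.
Start: joints at [-74.404, 28.126, 89.318, -0, 62.55, -6.05], TCP at [230.571, -580.93, 250.327] pointing down, gripper open.
Joint ranges: [-177.58, 177.58], [-47.91, 125.51], [2.72, 160], [-65.01, 245.01], [3.68, 167.84], [-153.87, 153.87]. Speed limits (degrees/s): [127.2, 127.2, 159.86, 180, 180, 180].

INTERFACE

Orientations are given as [roll, pitch, yaw] about the fixed x, y, z axes, in that order (R = Rz(yaw) Ry(pitch) Rx(roll)).
In Python, from cell import bot gives the robot as it stands.
- The arm moves only by the shell command python3 -m inch 'ROWS'. ROWS is JSON, a list of rows, each an object of numbers: "claw": the opening, from 0 (shut) to 1 (fully open); "tx", "ty", "tz": the shift along the world's x, y, z scaled (see below); "yaw": the turn about the world's z scaled (see below). In form: [{"claw": .., "tx": .., "ty": .., "tz": .., "yaw": ..}, ...]. A call has 1 to 10 rows; each row shifts and turns the commanded pose from where the row before left it; what a row does not reach is not made up. The controller multiplies each number of a shift by 30 cm and each number of a turn by pi/4 rad. A row lasts 1/8 s, in which the tool goes at most 62.5 mm and 10.7 degrees, less where a joint would pass 70% of its speed; a pose out of reach is approached as far as the arm can. A call with a number of a shift or a turn outside -1 to 1 is refused whole. A call with a gripper value outside its range is refused whole. The fingers move at their own pace and stop on an object; the grip force is fixed at half the most. Time passes only in rows, so rows that do not move let the fingers close. It gives the time, the measured TCP pose, the force, the opening and the grip force at its end, in the units of the state.
- bot.read_state(): the state, without advancing time (a new reading comes with each control period).
- bot.camera(name): name is "scene" or "top" or "wrist"; returns a dict with "frame" (480x640x3 uint8, blue, green, red), "depth" (480x640 float32, mm along the optical axis (not along the pixel's ray), 0 where there is no reading), "fx", "fy", "cx", "cy" (pixels), "k1" (the pictures are not rectified: a ray, as slopes to the right and down, at radius r is drawn at 1 + k1 r^2 times it, then the intrinsics apply), "R" (3x3) and "t" (3): a world point X has camera coordinates R X + t. Camera axes: x right, y down, z forward; pixel columns grow to the right and rows downward; lengths in mm; the calibration is good to about 2 mm. A picture is of the moment at which its call begins.
- bot.finish_job(): hands the job in; it is judged then, once.
The state is a dict: "time_s": time; "joint_pos": joint angles; "qd": joint speeds; "joint_efforts": joint torques, N m; "tool_pos": TCP position; "tcp_rot": TCP orientation; "ft_force": force on the tool from outside, world axes, zero at the start; "torque": the same for the moment, N m; "grip_width": finger opening in mm; "grasp_force": force on a finger pad.
Only numpy, scipy, OpenCV 4.12 (cv2) and the standard library are available. Lean on these libraries where they do the work, as an engineer would, in place of code of your own. Each camera call takes 0.05 s, during which the arm holds its last target. There are 200 camera calls.

TASK

Check the bore of the small-bore heater block with the plug gauge from the cradle: feel the long, slimmer go end in until its collar sits flat on the block and seat it with a steady push of about 12 N, draw it out, turn the gauge round, and press the short, thicker no-go end squarely and centred on the mouth of the same bore with a steady 12 N for a full second, to show that it does not enter. Never push the gauge against the block with more than 30 N. Then lay it back in its cradle (either way round) and let go, without dropping it or disturbing the cups and the dish.

Things in the scene. Friction and masses are not known exactly. Their poses are not given: they have to be found in the camera images.
- gauge_center (a point): middle of the loose double-ended plug gauge, on its axis: a round metal bar 164 mm long, 0.2 to 0.3 kg, lying level in the cradle, axis 50 mm above the table. x runs along it towards the go end. Plain aluminium handle, 24 mm diameter, 100 mm long (x -50 to +50 mm), with a steel collar 32 mm in diameter and 5 mm thick at each end (outer faces at x = +55 and -55 mm)
- gauge_go_tip (a point): centre of the end face of the go end, on the axis, 91 mm from the gauge's middle (+x). The go end is steel, 21 mm diameter, 36 mm long beyond the collar, its last 5 mm tapered to 18.4 mm
- gauge_go_collar (a point): centre of the outer face of the collar at the go end, on the axis, 55 mm from the gauge's middle (+x): this face lies on the block's face when the go end is fully home
- gauge_nogo_tip (a point): centre of the end face of the no-go end, on the axis, 73 mm from the gauge's middle (-x). The no-go end is steel, 26 mm diameter, 18 mm long beyond the collar, square-edged
- gauge: the same plug gauge (same axes; origin at its middle)
- block: the heater block to be checked: aluminium, 60 mm deep, 70 mm wide, 60 mm high, on a dark steel foot 20 mm thick (top 80 mm above the table), screwed down. Origin at the table under its middle; x level, out of the bore's mouth, away from the robot; z up. Foot flush with the mouth face, 30 mm longer behind. A like block with a 32 mm bore stands beside it, either side
- block_bore (a point): centre of the mouth of the bore to be checked, in the plane of the block's face: 50 mm above the table, 30 mm in x from the block's middle, block's axes (x out of the mouth). Level blind bore, 22 mm diameter, 48 mm deep, mouth chamfered 1 mm
- wide_block: the other block, the same but with a bore of 32 mm; not to be used, only to be kept clear of. Origin and axes as for the block
- cradle_rest (a point): where the gauge's middle lies in the cradle, 50 mm above the table; x along the gauge, z up. Fixed grey base 130 x 70 mm, 10 mm thick, with two 90-degree V rests (x from 30 to 40 and -40 to -30 mm), 34 mm wide at the top, rims 50 mm above the table. The handle is free between them (60 mm) for fingers, and may lie up to 10 mm off the middle along x
- cup_a_center (a point): middle of a loose lidded sample cup, 52 mm diameter, 62 mm high, 60 g; stands between or near the blocks; leave alone
- cup_b_center (a point): middle of a loose lidded sample cup, 52 mm diameter, 62 mm high, 60 g; stands nearer the robot than the cradle; leave alone
- cup_c_center (a point): middle of a loose lidded sample cup, 52 mm diameter, 62 mm high, 60 g; stands beyond the cradle; leave alone
- dish_center (a point): middle of a loose closed Petri dish, 94 mm diameter, 16 mm high; leave alone
Things that resemble listed ones, but are neither listed nor needed, are in the scene too. Leave any green or red look-alike of the part that bears cradle_rest alone.

How it is judged (in metres and radians):
On the way, in this order (a step that is already met when the one before it is completed fails the run):
1. the go end is fully home in the bore: its collar is pressed on the block's face with 5 N or more (y of gauge_go_collar in the frame of block_bore between -0.003 and 0.003 m and z of gauge_go_collar in the frame of block_bore between -0.003 and 0.003 m and x of gauge_go_collar in the frame of block_bore below 0.002 m and x of gauge_go_tip in the frame of block_bore below -0.032 m and angle between the x axis of gauge and the x axis of block_bore, either way round below 0.08 rad and contact force between gauge and block above 5 N), for 0.2 s.
2. the go end has been drawn right out of the bore (x of gauge_go_tip in the frame of block_bore above 0.005 m), for 0.05 s.
3. the no-go end is pressed with a push between 7 and 18 N, centred within 3.5 mm and square, on the mouth of the same bore for 0.6 s and does not enter (y of gauge_nogo_tip in the frame of block_bore between -0.0035 and 0.0035 m and z of gauge_nogo_tip in the frame of block_bore between -0.0035 and 0.0035 m and x of gauge_nogo_tip in the frame of block_bore between -0.003 and 0.003 m and angle between the x axis of gauge and the x axis of block_bore, either way round below 0.1 rad and contact force between gauge and block between 7 and 18 N), for 0.6 s.
At the end, for the whole second after the job is handed in: The gauge lies at rest in both V rests of its cradle, either way round: its middle within 13 mm along and 4 mm across and in height of the cradle's rest point, axis within 0.06 rad, released (x of gauge_center in the frame of cradle_rest between -0.013 and 0.013 m and y of gauge_center in the frame of cradle_rest between -0.004 and 0.004 m and z of gauge_center in the frame of cradle_rest between -0.004 and 0.004 m and angle between the x axis of gauge and the x axis of cradle_rest, either way round below 0.06 rad and linear speed of gauge below 0.02 m/s and contact force between the fingers and gauge below 0.1 N); the robot touches nothing.
It fails at once if the gauge is pushed against the block with more than 30 N (contact force between gauge and block above 30 N).
It fails at once if the gauge is dropped (its middle lower than 35 mm above the table) (height (world z) of gauge_center below 0.035 m).
It fails at once if a cup or the dish is moved by more than 15 mm (distance of any of cup_a_center, cup_b_center, cup_c_center, dish_center from where it was at the start of the episode above 0.015 m).
It also fails if it takes over 72 s, if anything falls off the work surface, if the arm or the gripper's body presses on something with over 40 N, if the wrist force passes 120 N, or if a joint passes its speed limit or range.

## Working session

There is one attempt and no reset: what is moved stays moved. The work goes in short steps, Python scripts to look and compute and a shell command to move; the robot and the scene stay as the last step left them, time stands still between calls to the robot, and variables do not carry over. Pictures are saved under pics/ and viewed, at most 10 in all, crops included, and the job is handed in when it is done.

```bash
mkdir -p pics; ls
cat > h.py <<'E'
import numpy as np, cv2
from cell import bot
def K(c): return np.array([[c['fx'],0,c['cx']],[0,c['fy'],c['cy']],[0,0,1.]]), np.array([c['k1'],0,0,0,0.])
def rays(c,px):
    k,d=K(c); u=cv2.undistortPoints(np.float64(px).reshape(-1,1,2),k,d).reshape(-1,2)
    R=np.array(c['R']); t=np.array(c['t'])
    return -R.T@t, np.c_[u,np.ones(len(u))]@R
def plane(c,px,z):
    o,r=rays(c,px); return o+r*((z-o[2])/r[:,2])[:,None]
def cloud(c):
    v,u=np.mgrid[0:480,0:640]; o,r=rays(c,np.c_[u.ravel(),v.ravel()])
    return (o+r*c['depth'].reshape(-1,1)).reshape(480,640,3)
def proj(c,P):
    k,d=K(c); R=np.array(c['R']); return cv2.projectPoints(np.float64(P).reshape(-1,1,3),cv2.Rodrigues(R)[0],np.array(c['t'],float),k,d)[0].reshape(-1,2)
E
python3 - <<'E'
from h import *
for n in ("top","scene"):
    c=bot.camera(n); cv2.imwrite(f'pics/{n}0.png',c['frame']); np.savez(f'{n}0.npz',**c)
    print(n,c['fx'],c['k1'],(-np.array(c['R']).T@np.array(c['t'])).round(), np.round(c['R'],2).tolist())
print(bot.read_state())
E
```

```text
pics
top 444.23535873519745 -0.10568933321358519 [483. -55. 864.] [[0.0, -1.0, 0.01], [-0.99, -0.0, -0.1], [0.1, -0.01, -0.99]]
scene 563.2530278129078 0.04037809675293541 [1287. -110.  905.] [[0.09, 1.0, -0.01], [0.76, -0.07, -0.65], [-0.65, 0.05, -0.76]]
{'time_s': 0.1, 'joint_pos': array([-7.44026534e+01,  2.81590785e+01,  8.93469418e+01, -2.23695046e-04,
        6.25494436e+01, -6.04969493e+00]), 'qd': array([ 0.02121497,  0.01301851, -0.08126502,  0.12571144,  0.05986815,
        0.05324105]), 'joint_efforts': array([ 3.54961419e-03, -6.19445801e+01, -2.62025696e+01, -5.58007605e-05,
        2.90899756e-03,  2.84828297e-05]), 'tool_pos': array([ 230.53290957, -580.73168933,  249.80183079]), 'tcp_rot': array([-1.79944824e+02, -5.64809113e-03,  2.16471420e+01]), 'ft_force': array([-0.94935785,  0.57847896,  0.239861  ]), 'torque': array([0.04666479, 0.05548518, 0.02280098]), 'grasp_force': 0.0, 'grip_width': 85.4946183148267}
```

View pics/top0.png

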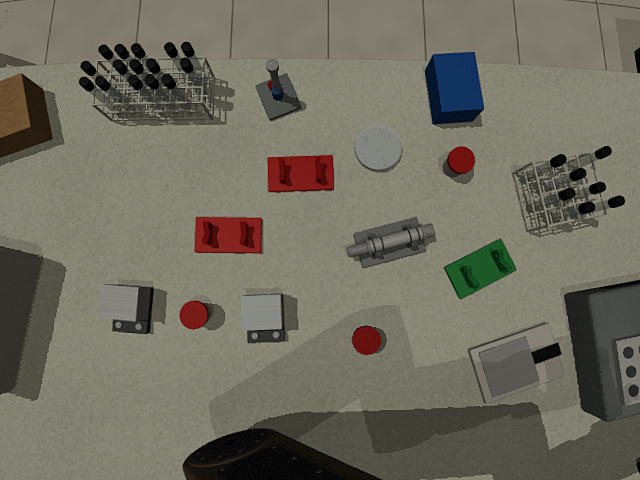

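View pics/scene0.png

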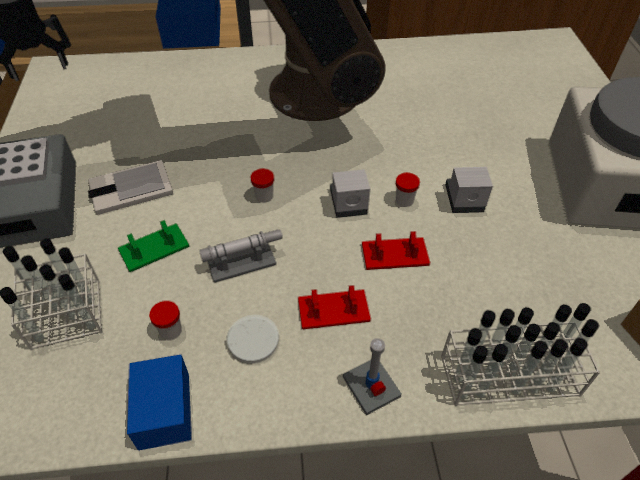

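The top view shows the gauge at (392,241) in its grey cradle, with the long thin go end on the right or left still to be settled. The blocks are at (125,303) and (263,313), with a cup between them at (194,315). The scene view shows the same blocks at (468,190) and (351,195), bores facing the camera.

Run:
```python
from h import *
for n in ("top","scene"):
    c=dict(np.load(f'{n}0.npz')); P=cloud(c); z=P[...,2]
    for nm,m in dict(blkR=(abs(z-80)<5)&(P[...,0]>280)&(P[...,0]<480)&(P[...,1]>20)&(P[...,1]<300)).items():
        k,lab,st,ce=cv2.connectedComponentsWithStats(m.astype(np.uint8))
        for i in range(1,k):
            if st[i,4]>150:
                Q=P[lab==i]; r=cv2.minAreaRect(np.float32(Q[:,:2])); print(n,nm,st[i,4],np.round(r[0],1),np.round(r[1],1),round(r[2],1),Q[:,2].mean().round(1), ce[i].round())
    # gauge: points in z 45..70 near cradle
    px=(392,241) if n=="top" else (240,248)
    o=P[px[1],px[0]]; print(n,'gauge px',o.round(1))
    m=(np.hypot(P[...,0]-o[0],P[...,1]-o[1])<110)&(z>53)&(z<75)
    k,lab,st,ce=cv2.connectedComponentsWithStats(m.astype(np.uint8)); Q=P[lab==1+st[1:,4].argmax()]
    mu=Q[:,:2].mean(0); _,_,V=np.linalg.svd(Q[:,:2]-mu,full_matrices=False); s=(Q[:,:2]-mu)@V[0]; w=(Q[:,:2]-mu)@V[1]
    print(len(Q),mu.round(1),V[0].round(3),s.min(),s.max(),Q[:,2].max())
    for a in np.arange(-90,95,10):
        q=(s>a)&(s<a+10)
        if q.sum()>5: print(a,q.sum(),np.percentile(w[q],[2,98]).round(1),Q[q,2].max().round(1))
f=cv2.imread('pics/scene0.png'); t=cv2.imread('pics/top0.png')
a=cv2.resize(f[155:225,320:500],(720,280),interpolation=cv2.INTER_CUBIC); b=cv2.resize(t[205:275,320:500],(720,280),interpolation=cv2.INTER_CUBIC)
cv2.imwrite('pics/crop1.png',np.vstack([a,b]))
```

```text
top blkR 757 [445.6 280.3] [42.6 61.1] 86.0 80.6 [126. 302.]
top blkR 1052 [431.7  46.4] [61.2 53.4] 0.7 80.6 [256. 312.]
top gauge px [ 560.5 -197.2   59.6]
1121 [ 563.3 -197.9] [ 0.257 -0.967] -85.18875073981883 81.01614319792029 69.0447493999294
-90 31 [-8.6  8.5] 62.6
-80 57 [-9.   8.8] 63.3
-70 57 [-9.   9.5] 62.6
-60 58 [-9.2  9.3] 64.3
-50 78 [-14.   14.4] 69.0
-40 71 [-11.   11.5] 64.4
-30 71 [-11.2  11.1] 65.4
-20 72 [-11.1  11.7] 66.1
-10 67 [-10.6  11.1] 64.4
0 65 [-10.4  11.3] 64.7
10 68 [-10.5  11.2] 66.0
20 67 [-10.6  11.3] 65.2
30 67 [-10.8  11. ] 64.6
40 66 [-10.   11.8] 65.6
50 84 [-12.8  14.5] 68.3
60 70 [-12.6  13. ] 66.4
70 69 [-11.6  11.3] 66.4
scene blkR 429 [444.6 280.2] [42.1 66.6] 86.5 80.1 [465. 178.]
scene blkR 551 [432.5  46.4] [66.1 55.2] 2.8 80.1 [355. 181.]
scene gauge px [ 575.  -197.4   54.3]
824 [ 568.  -198.5] [-0.264  0.965] -77.94835524316923 87.08716620576418 68.02903872704928
-80 46 [-9.1 12. ] 66.1
-70 58 [-8.4 13.8] 67.3
-60 59 [-11.4  12.2] 68.0
-50 53 [-7.9 10.3] 64.6
-40 52 [-8.4 12.9] 64.9
-30 50 [-8.1 11.4] 64.5
-20 50 [-8.9 10.9] 64.9
-10 48 [-8.  10.6] 64.8
0 52 [-9.9 13.3] 65.2
10 48 [-7.1 11.9] 64.0
20 49 [-9.3 12.3] 63.6
30 51 [-9.1 11. ] 65.3
40 57 [-12.9  15.1] 66.3
50 41 [-10.   11.9] 65.1
60 43 [-6.8 10.3] 62.4
70 39 [-7.7 10.3] 62.5
80 28 [-5.7  9.6] 63.3
```

View pics/crop1.png

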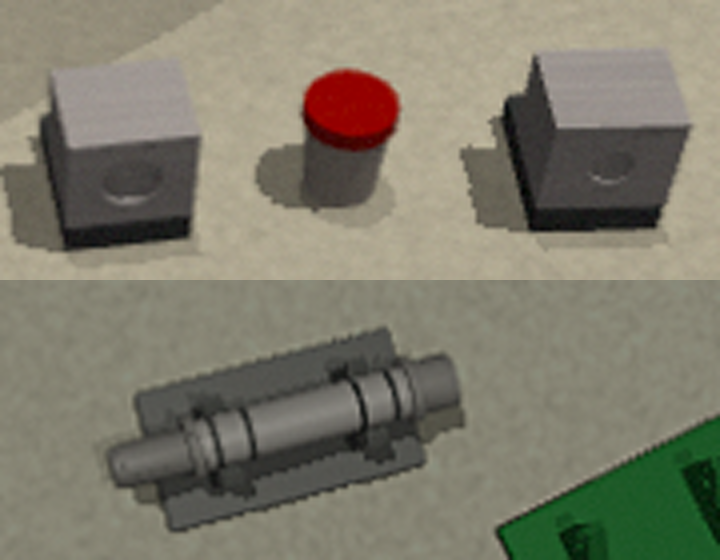

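The crop settles two things. The small bore is in the right-hand block of the scene view (bore at about (610,167) in the crop), which is the left block in the top view, at y≈280. The go end (long, slim) points to +y, towards the left of the top view. I'm moving above the gauge.

```bash
R='{"claw":1,"tx":0.124,"ty":0.14,"tz":0,"yaw":0.206}'; python3 -m inch '[{"claw":1,"tx":0.124,"ty":0.14,"tz":0,"yaw":0.206},{"claw":1,"tx":0.124,"ty":0.14,"tz":0,"yaw":0.206},{"claw":1,"tx":0.124,"ty":0.14,"tz":0,"yaw":0.206},{"claw":1,"tx":0.124,"ty":0.14,"tz":0,"yaw":0.206},{"claw":1,"tx":0.124,"ty":0.14,"tz":0,"yaw":0.206},{"claw":1,"tx":0.124,"ty":0.14,"tz":0,"yaw":0.206},{"claw":1,"tx":0.124,"ty":0.14,"tz":0,"yaw":0.206},{"claw":1,"tx":0.124,"ty":0.14,"tz":0,"yaw":0.206},{"claw":1,"tx":0.124,"ty":0.14,"tz":0,"yaw":0.206},{"claw":1,"tx":0,"ty":0,"tz":0,"yaw":0}]'
python3 - <<'E'
from h import *
s=bot.read_state(); print(s['tool_pos'].round(1),s['tcp_rot'].round(2),s['ft_force'].round(2))
c=bot.camera("wrist"); np.savez('w1.npz',**c); cv2.imwrite('pics/w1.png',c['frame'])
P=cloud(c); z=P[...,2]
m=(np.hypot(P[...,0]-566,P[...,1]+204)<130)&(z>53)&(z<75)
k,lab,st,ce=cv2.connectedComponentsWithStats(m.astype(np.uint8)); Q=P[lab==1+st[1:,4].argmax()]
mu=Q[:,:2].mean(0); _,_,V=np.linalg.svd(Q[:,:2]-mu,full_matrices=False); v=V[0]*np.sign(V[0][1]); s=(Q[:,:2]-mu)@v
print(len(Q),v.round(4),np.degrees(np.arctan2(v[1],v[0])),s.min(),s.max(),'center',mu+v*(s.max()-91),mu+v*(s.min()+73))
n=np.array([-v[1],v[0]]); w=(Q[:,:2]-mu)@n
for a in np.arange(-90,95,10):
        q=(s>a)&(s<a+10)
        if q.sum()>5: print(a,q.sum(),np.percentile(w[q],[2,50,98]).round(1),Q[q,2].max().round(1))
print('t',(-np.array(c['R']).T@np.array(c['t'])).round(), np.round(c['R'],2).tolist())
E
```

```text
time_s: 1.35
tool_pos: [567.0, -200.1, 249.8]
tcp_rot: [-180.0, -0.0, 105.4]
ft_force: [-0.7, -0.9, -0.6]
grip_width: 85.5
grasp_force: 0.0
[ 567.  -200.1  249.8] [-1.7999e+02 -3.0000e-02  1.0542e+02] [-0.65 -0.92 -0.58]
4105 [-0.261   0.9653] 105.12915727475486 -84.11024257965765 79.0762320397804 center [ 564.82149854 -204.46071439] [ 564.60917183 -203.67538584]
-90 89 [-11.8  -0.6  11.6] 63.1
-80 223 [-11.6   0.4  11.6] 64.0
-70 271 [-14.5   0.4  14.4] 66.7
-60 220 [-11.4  -0.   11. ] 63.1
-50 228 [-11.3  -0.   11.4] 63.1
-40 233 [-11.1   0.5  11.3] 63.5
-30 241 [-11.1  -0.4  11.2] 63.8
-20 245 [-10.9   0.5  11.2] 63.7
-10 244 [-10.8  -0.4  11.1] 63.0
0 263 [-10.7  -0.3  11. ] 63.0
10 261 [-10.6  -0.3  10.9] 63.0
20 272 [-11.4  -0.3  10.8] 63.6
30 282 [-12.3  -0.2  12.7] 67.1
40 300 [-13.8  -0.2  14.3] 66.9
50 247 [-9.2 -0.2  9.8] 61.6
60 261 [-9.  -0.1  9.7] 62.0
70 225 [-8.9 -0.1  8.7] 62.0
t [ 546. -129.  373.] [[0.96, 0.27, 0.0], [0.25, -0.92, 0.29], [0.08, -0.28, -0.96]]
```

View pics/w1.png

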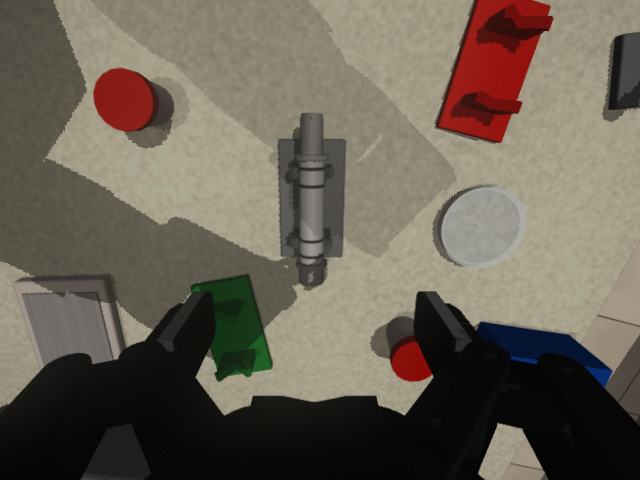

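The wrist view shows the gauge lying along the picture from (312,115) (go tip) to (312,287) (no-go). It sits centred between the open fingers and is free of its neighbours. I'm descending to it.

```bash
python3 -m inch '[{"claw":1,"tx":-0.0077,"ty":-0.0133,"tz":-0.1,"yaw":-0.006},{"claw":1,"tx":0,"ty":0,"tz":-0.125,"yaw":0},{"claw":1,"tx":0,"ty":0,"tz":-0.125,"yaw":0},{"claw":1,"tx":0,"ty":0,"tz":-0.125,"yaw":0},{"claw":1,"tx":0,"ty":0,"tz":-0.125,"yaw":0},{"claw":1,"tx":0,"ty":0,"tz":-0.045,"yaw":0},{"claw":1,"tx":0,"ty":0,"tz":-0.022,"yaw":0},{"claw":1,"tx":0,"ty":0,"tz":0,"yaw":0},{"claw":1,"tx":0,"ty":0,"tz":0,"yaw":0}]'
```

```text
time_s: 2.52
tool_pos: [563.5, -207.2, 51.4]
tcp_rot: [179.9, 0.1, 104.8]
ft_force: [0.6, -0.1, -0.0]
grip_width: 85.1
grasp_force: 0.0
```

```bash
python3 -m inch '[{"claw":1,"tx":0.0053,"ty":0.0093,"tz":-0.003,"yaw":0},{"claw":1,"tx":0,"ty":0,"tz":0,"yaw":0},{"claw":0,"tx":0,"ty":0,"tz":0,"yaw":0},{"claw":0,"tx":0,"ty":0,"tz":0,"yaw":0},{"claw":0,"tx":0,"ty":0,"tz":0,"yaw":0},{"claw":0,"tx":0,"ty":0,"tz":0,"yaw":0},{"claw":0,"tx":0,"ty":0,"tz":0,"yaw":0},{"claw":0,"tx":0,"ty":0,"tz":0,"yaw":0}]'
```

```text
time_s: 3.52
tool_pos: [565.2, -204.2, 49.6]
tcp_rot: [179.9, 0.0, 104.8]
ft_force: [5.3, 1.9, 2.1]
grip_width: 22.3
grasp_force: 58.7
```

```bash
python3 -m inch '[{"claw":0,"tx":0,"ty":0,"tz":0.02,"yaw":0},{"claw":0,"tx":0,"ty":0,"tz":0.04,"yaw":0},{"claw":0,"tx":0,"ty":0,"tz":0.1,"yaw":0},{"claw":0,"tx":0,"ty":0,"tz":0.15,"yaw":0},{"claw":0,"tx":0,"ty":0,"tz":0.15,"yaw":0},{"claw":0,"tx":0,"ty":0,"tz":0.04,"yaw":0},{"claw":0,"tx":0,"ty":0,"tz":0,"yaw":0}]'
python3 - <<'E'
from h import *
for n in ("top0","scene0"):
    c=dict(np.load(f'{n}.npz')); P=cloud(c); z=P[...,2]
    m=(abs(z-80)<6)&(P[...,0]>350)&(P[...,0]<540)&(P[...,1]>200)&(P[...,1]<420)
    k,lab,st,ce=cv2.connectedComponentsWithStats(m.astype(np.uint8)); i=1+st[1:,4].argmax()
    ct=cv2.findContours((lab==i).astype(np.uint8),0,1)[0][0].reshape(-1,2); W=plane(c,ct,80)
    r=cv2.minAreaRect(np.float32(W[:,:2])); print(n,st[i,4],np.round(r[0],1),np.round(r[1],1),round(r[2],1),P[lab==i][:,2].mean())
    print(cv2.boxPoints(r).round(1).tolist())
E
```

```text
time_s: 4.4
tool_pos: [564.3, -204.1, 199.5]
tcp_rot: [180.0, 0.0, 104.8]
ft_force: [-0.3, 0.8, -3.3]
grip_width: 22.2
grasp_force: 59.0
top0 1313 [446.5 294.3] [73.4 61. ] 86.3 80.63465451041783
[[413.70001220703125, 259.6000061035156], [474.6000061035156, 255.6999969482422], [479.29998779296875, 329.0], [418.3999938964844, 332.8999938964844]]
scene0 738 [449.  293.1] [71.4 67.1] 86.4 79.92072106963306
[[413.29998779296875, 259.5], [480.29998779296875, 255.39999389648438], [484.79998779296875, 326.70001220703125], [417.70001220703125, 330.79998779296875]]
```

```bash
python3 -m inch '[{"claw":0,"tx":0.016,"ty":0.18,"tz":0,"yaw":0},{"claw":0,"tx":0.016,"ty":0.18,"tz":0,"yaw":0},{"claw":0,"tx":0.016,"ty":0.18,"tz":0,"yaw":0.227},{"claw":0,"tx":0.016,"ty":0.18,"tz":0,"yaw":0.227},{"claw":0,"tx":0.016,"ty":0.18,"tz":0,"yaw":0.227},{"claw":0,"tx":0.016,"ty":0.18,"tz":0,"yaw":0.227},{"claw":0,"tx":0.016,"ty":0.18,"tz":0,"yaw":0.227},{"claw":0,"tx":0.016,"ty":0.18,"tz":0,"yaw":0.227},{"claw":0,"tx":0.015,"ty":0.185,"tz":0,"yaw":0.227},{"claw":0,"tx":0,"ty":0,"tz":0,"yaw":0}]'
python3 -m inch '[{"claw":0,"tx":0,"ty":0,"tz":0,"yaw":0},{"claw":0,"tx":0,"ty":0,"tz":0,"yaw":0}]'
python3 - <<'E'
from h import *
c=bot.camera("wrist"); np.savez('w2.npz',**c); cv2.imwrite('pics/w2.png',c['frame'])
P=cloud(c); z=P[...,2]
m=(abs(z-80)<6)&(P[...,0]>350)&(P[...,0]<540)&(P[...,1]>200)&(P[...,1]<420)
k,lab,st,ce=cv2.connectedComponentsWithStats(m.astype(np.uint8)); i=1+st[1:,4].argmax()
ct=cv2.findContours((lab==i).astype(np.uint8),0,1)[0][0].reshape(-1,2); W=plane(c,ct,80)
r=cv2.minAreaRect(np.float32(W[:,:2])); print(st[i,4],np.round(r[0],1),np.round(r[1],1),round(r[2],1),P[lab==i][:,2].mean(), cv2.boxPoints(r).round(1).tolist())
E
```

```text
time_s: 5.65
tool_pos: [606.4, 286.6, 196.5]
tcp_rot: [-179.9, -0.2, 176.7]
ft_force: [-0.8, -1.1, -3.3]
grip_width: 22.0
grasp_force: 59.2
time_s: 5.9
tool_pos: [607.5, 282.2, 198.5]
tcp_rot: [-180.0, -0.1, 176.2]
ft_force: [-0.3, -0.3, -3.0]
grip_width: 22.4
grasp_force: 59.2
4137 [466.7 293.8] [69.9 20.7] 86.2 79.70463546863651 [[454.1000061035156, 259.6000061035156], [474.79998779296875, 258.20001220703125], [479.3999938964844, 328.0], [458.70001220703125, 329.3999938964844]]
```

View pics/w2.png

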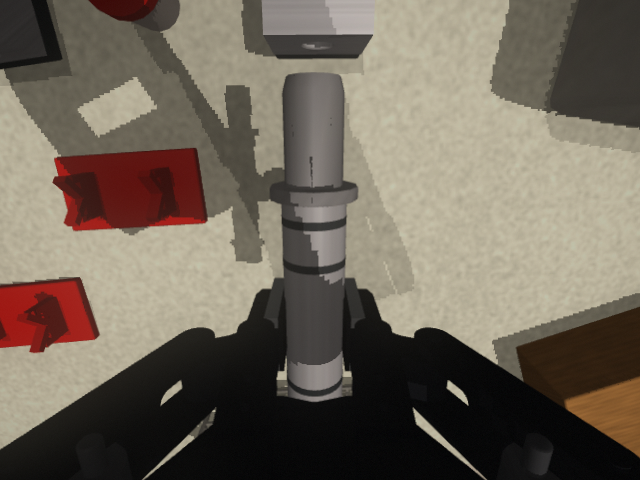

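The view shows the go end pointing at the block. Its tip is at (313,75) and the block face's top edge runs from (263,36) to (373,36), with the bore just visible at (317,45). Next I'm measuring the gauge axis in the hand against the bore line from this same picture.

Run:
```python
from h import *
c=dict(np.load('w2.npz')); P=cloud(c); d=c['depth']
s=bot.read_state(); T=s['tool_pos']; print(T.round(1),s['tcp_rot'].round(2))
m=(P[...,2]>T[2]-4)&(P[...,2]<T[2]+20)&(P[...,0]<T[0]-20)&(abs(P[...,1]-290)<40)
m=m.astype(np.uint8); C=[];
v0=[]
for row in range(80,215,6):
    x=np.where(m[row])[0]
    if len(x)<10: continue
    W=plane(c,[[x.min()-.5,row],[x.max()+.5,row]],T[2]); C.append(W.mean(0)); print(row,x.min(),x.max(),W.mean(0).round(1),np.linalg.norm(W[1]-W[0]).round(1))
C=np.array(C); p=np.polyfit(C[:,0],C[:,1],1); print('axis slope deg',np.degrees(np.arctan(p[0])),'y at x=516',np.polyval(p,T[0]-91),'y at tcp x',np.polyval(p,T[0]))
g=P[...,2]>T[2]-4; 
q=plane(c,[[313,74]],T[2]); print('tip',q)
a=np.radians(-3.8); n=np.array([-np.sin(a),np.cos(a)]); B=np.array([477.1,293.1])
print('lateral off of tip, of tcp:',[ (np.array([x,np.polyval(p,x)])-B)@n for x in (T[0]-91,T[0])], (T[:2]-B)@n)
```

```text
[607.6 282.1 198.9] [-1.7998e+02 -5.0000e-02  1.7620e+02]
80 285 341 [517.  287.8 198.9] 19.0
86 284 342 [518.8 287.6 198.9] 19.7
92 283 343 [520.7 287.5 198.9] 20.5
98 283 343 [522.6 287.4 198.9] 20.6
104 283 343 [524.5 287.3 198.9] 20.7
110 283 343 [526.4 287.1 198.9] 20.7
116 283 343 [528.4 287.  198.9] 20.8
122 283 343 [530.3 286.9 198.9] 20.9
128 284 343 [532.3 286.9 198.9] 20.7
134 284 342 [534.3 286.6 198.9] 20.4
140 284 342 [536.3 286.5 198.9] 20.5
146 284 342 [538.3 286.3 198.9] 20.6
152 284 342 [540.4 286.2 198.9] 20.7
158 284 342 [542.4 286.  198.9] 20.8
164 285 342 [544.5 286.1 198.9] 20.6
170 285 342 [546.7 285.9 198.9] 20.7
176 285 343 [548.8 286.  198.9] 21.1
182 281 349 [551.  286.2 198.9] 24.9
188 270 357 [553.1 285.5 198.9] 31.9
194 270 357 [555.3 285.4 198.9] 32.0
200 273 354 [557.5 285.2 198.9] 30.0
206 282 346 [559.8 285.2 198.9] 23.9
212 282 346 [562.  285.1 198.9] 24.0
axis slope deg -3.3368036020015794 y at x=516 287.71473828596345 y at tcp x 282.40906147666345
tip [[515.15182794 287.89195576 198.86137602]]
lateral off of tip, of tcp: [np.float64(-2.7553508838516714), np.float64(-2.0184380580542727)] -2.2913402976465176
```

```bash
python3 -m inch '[{"claw":0,"tx":0.0005,"ty":0.008,"tz":-0.1,"yaw":0},{"claw":0,"tx":0,"ty":0,"tz":-0.12,"yaw":0},{"claw":0,"tx":0,"ty":0,"tz":-0.12,"yaw":0},{"claw":0,"tx":0,"ty":0,"tz":-0.1,"yaw":0},{"claw":0,"tx":0,"ty":0,"tz":-0.058,"yaw":0},{"claw":0,"tx":0,"ty":0,"tz":0,"yaw":0},{"claw":0,"tx":0,"ty":0,"tz":0,"yaw":0},{"claw":0,"tx":0,"ty":0,"tz":0,"yaw":0}]'
python3 - <<'E'
from h import *
s=bot.read_state(); print(s['tool_pos'].round(2),s['tcp_rot'].round(2),s['ft_force'].round(2))
c=bot.camera("wrist"); np.savez('w3.npz',**c); cv2.imwrite('pics/w3.png',c['frame'])
P=cloud(c); z=P[...,2]; T=s['tool_pos']
m=(abs(z-80)<6)&(P[...,0]>350)&(P[...,0]<500)&(P[...,1]>200)&(P[...,1]<420)
k,lab,st,ce=cv2.connectedComponentsWithStats(m.astype(np.uint8)); 
if k>1:
    i=1+st[1:,4].argmax()
    ct=cv2.findContours((lab==i).astype(np.uint8),0,1)[0][0].reshape(-1,2); W=plane(c,ct,80)
    r=cv2.minAreaRect(np.float32(W[:,:2])); print(st[i],np.round(r[1],1),cv2.boxPoints(r).round(1).tolist())
E
```

```text
time_s: 6.95
tool_pos: [608.2, 285.9, 51.2]
tcp_rot: [180.0, 0.1, 176.3]
ft_force: [-0.1, 0.8, -1.9]
grip_width: 22.2
grasp_force: 59.3
[608.21 285.91  51.23] [1.7995e+02 1.0000e-01 1.7631e+02] [-0.08  0.8  -1.86]
```

View pics/w3.png

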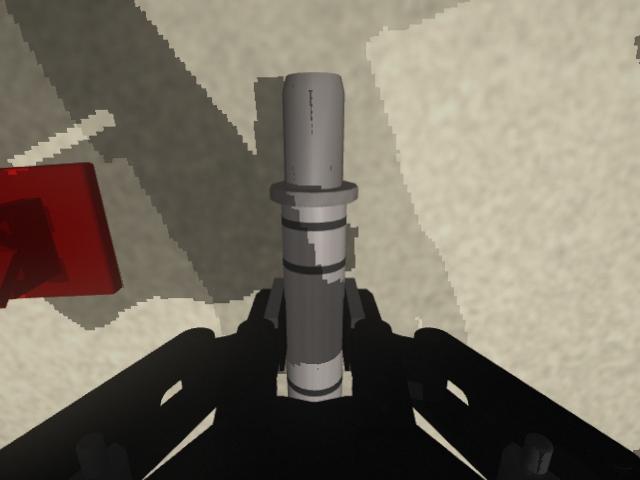

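The tip is at (313,75) and the block is out of view, as expected at this standoff. I'm advancing 30 mm so the tip and the block face appear together.

```bash
python3 -m inch '[{"claw":0,"tx":-0.033,"ty":0.0022,"tz":0,"yaw":0},{"claw":0,"tx":-0.033,"ty":0.0022,"tz":0,"yaw":0},{"claw":0,"tx":-0.034,"ty":0.0022,"tz":0,"yaw":0},{"claw":0,"tx":0,"ty":0,"tz":0,"yaw":0},{"claw":0,"tx":0,"ty":0,"tz":0,"yaw":0},{"claw":0,"tx":0,"ty":0,"tz":0,"yaw":0},{"claw":0,"tx":0,"ty":0,"tz":0,"yaw":0},{"claw":0,"tx":0,"ty":0,"tz":0,"yaw":0}]'
cat > meas.py <<'E'
from h import *
import sys
s=bot.read_state(); T=s['tool_pos']; print(T.round(2),s['tcp_rot'].round(2),s['ft_force'].round(2))
c=bot.camera("wrist"); np.savez('w4.npz',**c); cv2.imwrite('pics/w4.png',c['frame'])
P=cloud(c); z=P[...,2]
m=(abs(z-80)<6)&(P[...,0]<500)&(P[...,1]>200)&(P[...,1]<420)
v,u=np.where(m); print('block px',len(u), u.min() if len(u) else 0,u.max() if len(u) else 0,v.max() if len(u) else 0)
if len(u):
    L,R=[],[]
    for row in range(v.max()-2):
        x=u[v==row]
        if len(x): L.append([x.min()-.5,row]);R.append([x.max()+.5,row])
    WL=plane(c,L,80);WR=plane(c,R,80); print('edges',WL[[0,-1]].round(1).tolist(),WR[[0,-1]].round(1).tolist())
    M=(WL+WR)/2; a=np.radians(-3.8); n=np.array([-np.sin(a),np.cos(a)]); print('block mid lateral',(M[:,:2]@n).round(2)[::6], 'front', plane(c,[[314,v.max()+.5]],80))
    g=((z>T[2]-4)&(z<T[2]+20)&(P[...,0]<T[0]-20)&(abs(P[...,1]-290)<40)).astype(np.uint8); 
    for row in range(85,180,12):
        x=np.where(g[row])[0]
        if len(x)>9: W=plane(c,[[x.min()-.5,row],[x.max()+.5,row]],T[2]).mean(0); print(row,W.round(1),'lat',(W[:2]@n).round(2))
E
python3 meas.py
```

```text
time_s: 8.0
tool_pos: [577.8, 287.7, 49.9]
tcp_rot: [180.0, -0.0, 176.3]
ft_force: [-0.6, 0.0, -1.9]
grip_width: 22.2
grasp_force: 59.3
[577.78 287.68  49.86] [180.   -0.  176.3] [-0.56  0.05 -1.93]
block px 5275 164 456 20
edges [[470.8, 258.5, 80.0], [474.5, 259.8, 80.0]] [[475.3, 328.4, 80.0], [478.8, 326.1, 80.0]]
block mid lateral [324.15 324.15 324.15] front [[477.66729136 294.10574367  80.        ]]
85 [488.8 293.1  49.9] lat 324.8
97 [492.6 292.8  49.9] lat 324.81
109 [496.4 292.6  49.9] lat 324.81
121 [500.3 292.3  49.9] lat 324.81
133 [504.3 292.2  49.9] lat 324.99
145 [508.3 291.8  49.9] lat 324.82
157 [512.4 291.5  49.9] lat 324.82
169 [516.6 291.4  49.9] lat 325.0
```

```bash
python3 -m inch '[{"claw":0,"tx":-0.0135,"ty":-0.0014,"tz":0,"yaw":0},{"claw":0,"tx":-0.0133,"ty":0.0009,"tz":0,"yaw":0},{"claw":0,"tx":-0.0033,"ty":0.0002,"tz":0,"yaw":0},{"claw":0,"tx":-0.0033,"ty":0.0002,"tz":0,"yaw":0},{"claw":0,"tx":0,"ty":0,"tz":0,"yaw":0},{"claw":0,"tx":0,"ty":0,"tz":0,"yaw":0}]'; python3 -m inch '[{"claw":0,"tx":-0.0033,"ty":0.0002,"tz":0,"yaw":0},{"claw":0,"tx":-0.0033,"ty":0.0002,"tz":0,"yaw":0},{"claw":0,"tx":0,"ty":0,"tz":0,"yaw":0}]'
```

```text
time_s: 8.8
tool_pos: [567.8, 287.7, 49.9]
tcp_rot: [180.0, 0.0, 176.3]
ft_force: [-0.6, 0.0, -1.2]
grip_width: 22.2
grasp_force: 59.3
time_s: 9.18
tool_pos: [565.6, 287.9, 49.9]
tcp_rot: [180.0, -0.0, 176.3]
ft_force: [-0.1, -0.4, -2.5]
grip_width: 22.3
grasp_force: 59.3
```

```bash
python3 -m inch '[{"claw":0,"tx":-0.0033,"ty":0.0002,"tz":0,"yaw":0},{"claw":0,"tx":-0.0033,"ty":0.0002,"tz":0,"yaw":0},{"claw":0,"tx":0,"ty":0,"tz":0,"yaw":0}]'; python3 -m inch '[{"claw":0,"tx":-0.0033,"ty":0.0002,"tz":0,"yaw":0},{"claw":0,"tx":0,"ty":0,"tz":0,"yaw":0}]'
```

```text
time_s: 9.55
tool_pos: [563.6, 288.0, 49.9]
tcp_rot: [180.0, -0.0, 176.3]
ft_force: [1.6, -0.0, -2.9]
grip_width: 22.2
grasp_force: 59.3
time_s: 9.8
tool_pos: [562.7, 288.0, 49.9]
tcp_rot: [180.0, -0.0, 176.3]
ft_force: [0.8, 0.4, -2.7]
grip_width: 22.4
grasp_force: 59.3
```

```bash
python3 -m inch '[{"claw":0,"tx":-0.0033,"ty":0.0002,"tz":0,"yaw":0},{"claw":0,"tx":-0.0033,"ty":0.0002,"tz":0,"yaw":0},{"claw":0,"tx":-0.0033,"ty":0.0002,"tz":0,"yaw":0},{"claw":0,"tx":0,"ty":0,"tz":0,"yaw":0}]'
```

```text
time_s: 10.3
tool_pos: [559.7, 288.2, 49.9]
tcp_rot: [180.0, -0.0, 176.3]
ft_force: [0.0, 0.0, -2.4]
grip_width: 22.5
grasp_force: 59.3
```

```bash
python3 -m inch '[{"claw":0,"tx":-0.0033,"ty":0.0002,"tz":0,"yaw":0},{"claw":0,"tx":-0.0033,"ty":0.0002,"tz":0,"yaw":0},{"claw":0,"tx":-0.0033,"ty":0.0002,"tz":0,"yaw":0},{"claw":0,"tx":0,"ty":0,"tz":0,"yaw":0}]'
```

```text
time_s: 10.8
tool_pos: [556.7, 288.4, 49.9]
tcp_rot: [180.0, -0.0, 176.3]
ft_force: [0.3, -0.1, -2.4]
grip_width: 22.1
grasp_force: 59.3
```

```bash
python3 -m inch '[{"claw":0,"tx":-0.0067,"ty":0.0004,"tz":0,"yaw":0},{"claw":0,"tx":-0.0067,"ty":0.0004,"tz":0,"yaw":0},{"claw":0,"tx":-0.0067,"ty":0.0004,"tz":0,"yaw":0},{"claw":0,"tx":-0.0067,"ty":0.0004,"tz":0,"yaw":0},{"claw":0,"tx":0,"ty":0,"tz":0,"yaw":0}]'
```

```text
time_s: 11.42
tool_pos: [548.6, 288.9, 50.0]
tcp_rot: [180.0, -0.0, 176.3]
ft_force: [0.5, -0.3, -3.1]
grip_width: 22.0
grasp_force: 59.3
```

```bash
python3 -m inch '[{"claw":0,"tx":-0.0067,"ty":0.0004,"tz":0,"yaw":0},{"claw":0,"tx":-0.0067,"ty":0.0004,"tz":0,"yaw":0},{"claw":0,"tx":-0.0067,"ty":0.0004,"tz":0,"yaw":0},{"claw":0,"tx":-0.0067,"ty":0.0004,"tz":0,"yaw":0},{"claw":0,"tx":0,"ty":0,"tz":0,"yaw":0}]'
```

```text
time_s: 12.05
tool_pos: [540.6, 289.4, 50.0]
tcp_rot: [180.0, -0.0, 176.3]
ft_force: [-0.0, 0.3, -3.6]
grip_width: 22.3
grasp_force: 59.3
```

```bash
python3 -m inch '[{"claw":0,"tx":-0.0067,"ty":0.0004,"tz":0,"yaw":0},{"claw":0,"tx":-0.0067,"ty":0.0004,"tz":0,"yaw":0},{"claw":0,"tx":-0.0033,"ty":0.0002,"tz":0,"yaw":0},{"claw":0,"tx":0,"ty":0,"tz":0,"yaw":0}]'
```

```text
time_s: 12.55
tool_pos: [535.6, 289.7, 50.0]
tcp_rot: [180.0, 0.0, 176.3]
ft_force: [-0.6, -0.3, -3.5]
grip_width: 22.3
grasp_force: 59.3
```

```bash
python3 -m inch '[{"claw":0,"tx":-0.002,"ty":0.0001,"tz":0,"yaw":0},{"claw":0,"tx":-0.002,"ty":0.0001,"tz":0,"yaw":0},{"claw":0,"tx":0,"ty":0,"tz":0,"yaw":0}]'
```

```text
time_s: 12.92
tool_pos: [534.5, 289.7, 49.9]
tcp_rot: [180.0, -0.0, 176.3]
ft_force: [-0.1, -0.1, -2.4]
grip_width: 22.2
grasp_force: 59.3
```

```bash
python3 -m inch '[{"claw":0,"tx":-0.0015,"ty":0.0001,"tz":0,"yaw":0},{"claw":0,"tx":0,"ty":0,"tz":0,"yaw":0}]'
```

```text
time_s: 13.18
tool_pos: [534.0, 289.7, 49.9]
tcp_rot: [180.0, -0.0, 176.3]
ft_force: [-0.7, -0.1, -2.4]
grip_width: 22.3
grasp_force: 59.3
```

```bash
python3 -m inch '[{"claw":0,"tx":-0.0015,"ty":0.0001,"tz":0,"yaw":0},{"claw":0,"tx":-0.0015,"ty":0.0001,"tz":0,"yaw":0},{"claw":0,"tx":0,"ty":0,"tz":0,"yaw":0}]'
```

```text
time_s: 13.55
tool_pos: [533.1, 289.8, 49.9]
tcp_rot: [180.0, -0.0, 176.3]
ft_force: [0.8, -0.2, -1.9]
grip_width: 21.9
grasp_force: 59.3
```

```bash
python3 -m inch '[{"claw":0,"tx":-0.0015,"ty":0.0001,"tz":0,"yaw":0},{"claw":0,"tx":0,"ty":0,"tz":0,"yaw":0}]'
```

```text
time_s: 13.8
tool_pos: [532.7, 289.8, 49.9]
tcp_rot: [180.0, -0.0, 176.3]
ft_force: [-0.3, 0.4, -2.9]
grip_width: 22.1
grasp_force: 59.3
```

```bash
python3 -m inch '[{"claw":0,"tx":-0.0015,"ty":0.0001,"tz":0,"yaw":0},{"claw":0,"tx":0,"ty":0,"tz":0,"yaw":0}]'
```

```text
time_s: 14.05
tool_pos: [532.2, 289.8, 49.9]
tcp_rot: [180.0, 0.0, 176.3]
ft_force: [0.3, 0.6, -2.7]
grip_width: 22.2
grasp_force: 59.3
```

```bash
python3 -m inch '[{"claw":0,"tx":-0.0015,"ty":0.0001,"tz":0,"yaw":0},{"claw":0,"tx":0,"ty":0,"tz":0,"yaw":0}]'
```

```text
time_s: 14.3
tool_pos: [531.8, 289.9, 49.9]
tcp_rot: [180.0, 0.0, 176.3]
ft_force: [0.6, -0.1, -1.9]
grip_width: 22.2
grasp_force: 59.3
```

```bash
python3 -m inch '[{"claw":0,"tx":-0.0015,"ty":0.0001,"tz":0,"yaw":0},{"claw":0,"tx":0,"ty":0,"tz":0,"yaw":0}]'
```

```text
time_s: 14.55
tool_pos: [531.3, 289.9, 49.9]
tcp_rot: [180.0, -0.0, 176.3]
ft_force: [-0.5, -0.8, -3.0]
grip_width: 22.1
grasp_force: 59.3
```

```bash
python3 -m inch '[{"claw":0,"tx":-0.0015,"ty":0.0001,"tz":0,"yaw":0},{"claw":0,"tx":0,"ty":0,"tz":0,"yaw":0}]'
```

```text
time_s: 14.8
tool_pos: [531.2, 289.9, 50.0]
tcp_rot: [180.0, 0.0, 176.3]
ft_force: [2.4, -0.0, -2.9]
grip_width: 22.3
grasp_force: 59.3
```

```bash
python3 -m inch '[{"claw":0,"tx":-0.0015,"ty":0.0001,"tz":0,"yaw":0},{"claw":0,"tx":0,"ty":0,"tz":0,"yaw":0}]'
```

```text
time_s: 15.05
tool_pos: [531.1, 290.0, 50.1]
tcp_rot: [180.0, 0.1, 176.3]
ft_force: [4.1, -2.6, -3.5]
grip_width: 22.4
grasp_force: 59.3
```

```bash
python3 -m inch '[{"claw":0,"tx":-0.001,"ty":0.0001,"tz":0,"yaw":0},{"claw":0,"tx":0,"ty":0,"tz":0,"yaw":0}]'
```

```text
time_s: 15.3
tool_pos: [531.1, 290.0, 50.1]
tcp_rot: [180.0, 0.1, 176.3]
ft_force: [7.4, -1.7, -3.8]
grip_width: 22.5
grasp_force: 59.2
```

```bash
python3 -m inch '[{"claw":0,"tx":-0.0016,"ty":0.0001,"tz":0,"yaw":0},{"claw":0,"tx":0,"ty":0,"tz":0,"yaw":0},{"claw":0,"tx":0,"ty":0,"tz":0,"yaw":0},{"claw":0,"tx":0,"ty":0,"tz":0,"yaw":0},{"claw":0,"tx":0,"ty":0,"tz":0,"yaw":0},{"claw":0,"tx":0,"ty":0,"tz":0,"yaw":0}]'
```

```text
time_s: 16.05
tool_pos: [531.1, 290.0, 50.2]
tcp_rot: [179.9, 0.2, 176.3]
ft_force: [8.3, -2.7, -5.1]
grip_width: 22.2
grasp_force: 59.2
```

```bash
python3 -m inch '[{"claw":0,"tx":-0.0016,"ty":0.0001,"tz":0,"yaw":0},{"claw":0,"tx":0,"ty":0,"tz":0,"yaw":0},{"claw":0,"tx":0,"ty":0,"tz":0,"yaw":0}]'
python3 - <<'E'
from h import *
print(bot.read_state()['ft_force'])
c=bot.camera("wrist"); cv2.imwrite('pics/w5.png',c['frame'])
E
```

```text
time_s: 16.42
tool_pos: [531.1, 290.0, 50.3]
tcp_rot: [179.9, 0.2, 176.3]
ft_force: [11.4, -3.4, -4.6]
grip_width: 22.6
grasp_force: 59.1
[11.41323436 -3.39422115 -4.58571034]
```

View pics/w5.png

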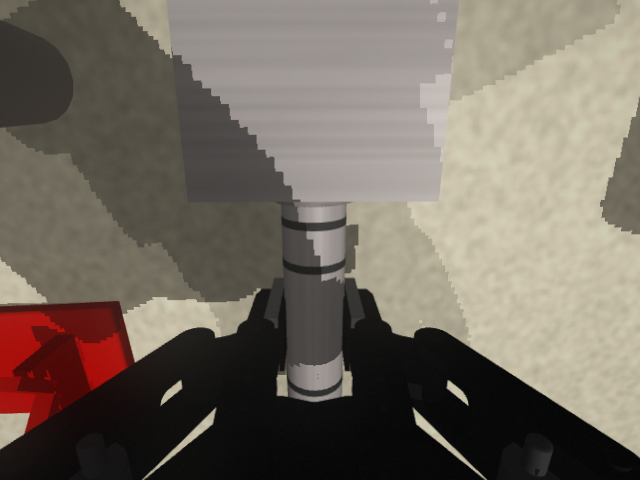

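The collar is flat on the face, with the block's edge at row 203 and no collar showing in front, at a push of about 12 N. Step 1 is held, so I'm drawing the gauge out straight.

```bash
python3 -m inch '[{"claw":0,"tx":0.007,"ty":-0.0005,"tz":0,"yaw":0},{"claw":0,"tx":0.02,"ty":-0.0013,"tz":0,"yaw":0},{"claw":0,"tx":0.02,"ty":-0.0013,"tz":0,"yaw":0},{"claw":0,"tx":0.02,"ty":-0.0013,"tz":0,"yaw":0},{"claw":0,"tx":0.02,"ty":-0.0013,"tz":0,"yaw":0},{"claw":0,"tx":0.02,"ty":-0.0013,"tz":0,"yaw":0},{"claw":0,"tx":0.04,"ty":-0.0027,"tz":0,"yaw":0},{"claw":0,"tx":0.06,"ty":-0.004,"tz":0,"yaw":0},{"claw":0,"tx":0.06,"ty":-0.004,"tz":0,"yaw":0},{"claw":0,"tx":0.04,"ty":-0.0027,"tz":0,"yaw":0}]'
```

```text
time_s: 17.73
tool_pos: [622.4, 283.7, 49.8]
tcp_rot: [180.0, 0.0, 176.3]
ft_force: [-0.3, 0.3, -2.2]
grip_width: 22.1
grasp_force: 59.2
```

```bash
python3 -m inch '[{"claw":0,"tx":0,"ty":0,"tz":0.15,"yaw":0},{"claw":0,"tx":0,"ty":0,"tz":0.15,"yaw":0},{"claw":0,"tx":0,"ty":0,"tz":0,"yaw":-0.222},{"claw":0,"tx":0,"ty":0,"tz":0,"yaw":-0.222},{"claw":0,"tx":0,"ty":0,"tz":0,"yaw":-0.222},{"claw":0,"tx":0,"ty":0,"tz":0,"yaw":-0.222},{"claw":0,"tx":0,"ty":0,"tz":0,"yaw":-0.222},{"claw":0,"tx":0,"ty":0,"tz":0,"yaw":-0.222},{"claw":0,"tx":0,"ty":0,"tz":0,"yaw":-0.222},{"claw":0,"tx":0,"ty":0,"tz":0,"yaw":-0.222}]'
```

```text
time_s: 18.98
tool_pos: [621.4, 283.9, 139.8]
tcp_rot: [-180.0, 0.0, 96.1]
ft_force: [0.6, 0.8, -2.6]
grip_width: 22.5
grasp_force: 59.4
```

```bash
python3 -m inch '[{"claw":0,"tx":0,"ty":0,"tz":0,"yaw":-0.2224},{"claw":0,"tx":0,"ty":0,"tz":0,"yaw":-0.2224},{"claw":0,"tx":0,"ty":0,"tz":0,"yaw":-0.2224},{"claw":0,"tx":0,"ty":0,"tz":0,"yaw":-0.2224},{"claw":0,"tx":0,"ty":0,"tz":0,"yaw":-0.2224},{"claw":0,"tx":0,"ty":0,"tz":0,"yaw":-0.2224},{"claw":0,"tx":0,"ty":0,"tz":0,"yaw":-0.2224},{"claw":0,"tx":0,"ty":0,"tz":0,"yaw":-0.2224},{"claw":0,"tx":0,"ty":0,"tz":0,"yaw":-0.2224},{"claw":0,"tx":0,"ty":0,"tz":0,"yaw":-0.2224}]'; python3 -m inch '[{"claw":0,"tx":0,"ty":0,"tz":-0.15,"yaw":0},{"claw":0,"tx":0,"ty":0,"tz":-0.12,"yaw":0},{"claw":0,"tx":0,"ty":0,"tz":-0.03,"yaw":0},{"claw":0,"tx":0,"ty":0,"tz":0,"yaw":0},{"claw":0,"tx":0,"ty":0,"tz":0,"yaw":0},{"claw":0,"tx":0,"ty":0,"tz":0,"yaw":0}]'
python3 - <<'E'
from h import *
s=bot.read_state();T=s['tool_pos'];print(T.round(2),s['joint_pos'].round(1),'lat',T[0]*.0663+T[1]*.9978)
for n in("top","scene"):
    c=bot.camera(n); cv2.imwrite(f'pics/{n}5.png',c['frame']); P=cloud(c); z=P[...,2]
    a=np.radians(-3.8); e=np.array([np.cos(a),np.sin(a)]); nn=np.array([-np.sin(a),np.cos(a)])
    def lat(m):
        Q=P[m][:,:2]; return m.sum(),(Q@nn).min().round(1),(Q@nn).max().round(1),np.median(Q@nn).round(2)
    print(n,'block',lat((abs(z-80)<5)&(P[...,0]>410)&(P[...,0]<490)&(P[...,1]>240)&(P[...,1]<350)))
    along=P[...,:2]@e; t=T[:2]@e
    for lo,hi in((56,72),(20,48)): print('gauge',lat((along<t-lo)&(along>t-hi)&(z>46)&(z<75)&(abs(P[...,1]-285)<30)))
E
```

```text
time_s: 20.23
tool_pos: [621.4, 283.9, 139.9]
tcp_rot: [180.0, 0.0, -4.0]
ft_force: [0.4, 0.6, -2.8]
grip_width: 22.3
grasp_force: 59.4
time_s: 20.98
tool_pos: [621.8, 284.1, 51.3]
tcp_rot: [-180.0, -0.1, -3.7]
ft_force: [0.6, 0.0, -2.4]
grip_width: 22.2
grasp_force: 59.4
[621.8  284.12  51.32] [ 19.   45.5  89.3  -0.   45.1 112.7] lat 324.7228125691033
top block (np.int64(1307), np.float64(287.9), np.float64(360.0), np.float64(322.82))
gauge (np.int64(127), np.float64(309.9), np.float64(333.7), np.float64(319.12))
gauge (np.int64(211), np.float64(311.0), np.float64(336.7), np.float64(320.19))
scene block (np.int64(460), np.float64(288.0), np.float64(337.6), np.float64(309.75))
gauge (np.int64(1), np.float64(312.9), np.float64(312.9), np.float64(312.91))
gauge (np.int64(10), np.float64(312.2), np.float64(315.0), np.float64(313.0))
```

```bash
python3 -m inch '[{"claw":0,"tx":-0.05,"ty":0.0013,"tz":0,"yaw":0},{"claw":0,"tx":-0.05,"ty":0.0033,"tz":0,"yaw":0},{"claw":0,"tx":-0.05,"ty":0.0033,"tz":0,"yaw":0},{"claw":0,"tx":-0.04,"ty":0.0027,"tz":0,"yaw":0},{"claw":0,"tx":-0.02,"ty":0.0013,"tz":0,"yaw":0},{"claw":0,"tx":-0.006,"ty":0.0005,"tz":0,"yaw":0},{"claw":0,"tx":0,"ty":0,"tz":0,"yaw":0},{"claw":0,"tx":0,"ty":0,"tz":0,"yaw":0},{"claw":0,"tx":0,"ty":0,"tz":0,"yaw":0}]'
```

```text
time_s: 22.2
tool_pos: [556.7, 287.6, 49.9]
tcp_rot: [180.0, -0.0, -3.7]
ft_force: [0.6, 0.5, -3.0]
grip_width: 22.1
grasp_force: 59.4
```

Run:
```python
from h import *
s=bot.read_state();T=s['tool_pos'];print(T.round(2),'lat',T[0]*.0663+T[1]*.9978)
a=np.radians(-3.8); e=np.array([np.cos(a),np.sin(a)]); n=np.array([-np.sin(a),np.cos(a)])
c=bot.camera("scene"); p=proj(c,[[T[0]-70,T[1]+4,50]])[0]; print(p, proj(c,[[477.2,293.1,50]])[0])
x,y=(int(v) for v in p); x=max(80,min(560,x)); cv2.imwrite('pics/s6.png',cv2.resize(c['frame'][y-60:y+60,x-80:x+80],(800,600),interpolation=cv2.INTER_CUBIC))
```

```text
[556.7  287.59  49.86] lat 323.8620929349814
[473.15024744 200.33595729] [472.63661689 197.07600301]
```

View pics/s6.png

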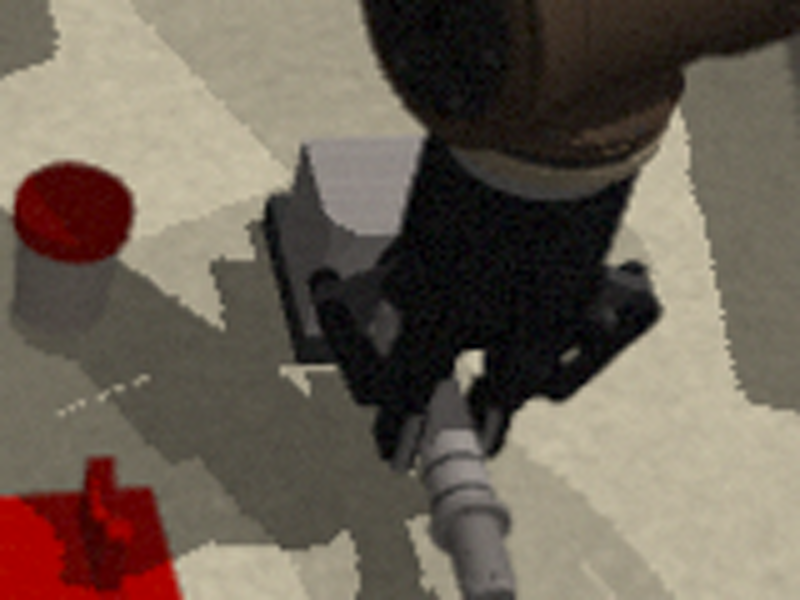

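The hand hides the mouth in this view; the go end points outwards at (480,560) and nothing is in the way. I'm relying on the TCP line felt in the bore and creeping on.

```bash
python3 -m inch '[{"claw":0,"tx":-0.005,"ty":0.0003,"tz":0,"yaw":0},{"claw":0,"tx":-0.003,"ty":0.0002,"tz":0,"yaw":0},{"claw":0,"tx":-0.002,"ty":0.0001,"tz":0,"yaw":0},{"claw":0,"tx":0,"ty":0,"tz":0,"yaw":0}]'
```

```text
time_s: 22.75
tool_pos: [553.5, 287.9, 49.9]
tcp_rot: [180.0, 0.0, -3.7]
ft_force: [-0.0, 0.7, -3.2]
grip_width: 22.3
grasp_force: 59.4
```

```bash
python3 -m inch '[{"claw":0,"tx":-0.0015,"ty":0.0001,"tz":0,"yaw":0},{"claw":0,"tx":-0.0015,"ty":0.0001,"tz":0,"yaw":0},{"claw":0,"tx":0,"ty":0,"tz":0,"yaw":0}]'
```

```text
time_s: 23.12
tool_pos: [552.6, 287.9, 49.9]
tcp_rot: [180.0, -0.0, -3.7]
ft_force: [0.1, -0.7, -1.9]
grip_width: 22.0
grasp_force: 59.4
```

```bash
python3 -m inch '[{"claw":0,"tx":-0.0015,"ty":0.0001,"tz":0,"yaw":0},{"claw":0,"tx":-0.0015,"ty":0.0001,"tz":0,"yaw":0},{"claw":0,"tx":0,"ty":0,"tz":0,"yaw":0}]'
```

```text
time_s: 23.5
tool_pos: [551.6, 288.0, 49.9]
tcp_rot: [180.0, 0.0, -3.7]
ft_force: [-1.1, -0.3, -2.2]
grip_width: 22.4
grasp_force: 59.4
```

```bash
python3 -m inch '[{"claw":0,"tx":-0.0015,"ty":0.0001,"tz":0,"yaw":0},{"claw":0,"tx":-0.0015,"ty":0.0001,"tz":0,"yaw":0},{"claw":0,"tx":0,"ty":0,"tz":0,"yaw":0}]'
```

```text
time_s: 23.88
tool_pos: [550.8, 288.0, 49.9]
tcp_rot: [180.0, 0.0, -3.7]
ft_force: [-1.0, 0.1, -2.4]
grip_width: 22.2
grasp_force: 59.4
```

```bash
python3 -m inch '[{"claw":0,"tx":-0.0015,"ty":0.0001,"tz":0,"yaw":0},{"claw":0,"tx":-0.0015,"ty":0.0001,"tz":0,"yaw":0},{"claw":0,"tx":0,"ty":0,"tz":0,"yaw":0}]'
```

```text
time_s: 24.25
tool_pos: [549.9, 288.1, 50.0]
tcp_rot: [180.0, -0.0, -3.7]
ft_force: [-0.3, -0.1, -2.2]
grip_width: 22.3
grasp_force: 59.4
```

```bash
python3 -m inch '[{"claw":0,"tx":-0.0015,"ty":0.0001,"tz":0,"yaw":0},{"claw":0,"tx":-0.0015,"ty":0.0001,"tz":0,"yaw":0},{"claw":0,"tx":0,"ty":0,"tz":0,"yaw":0}]'
```

```text
time_s: 24.62
tool_pos: [549.6, 288.2, 50.1]
tcp_rot: [-180.0, -0.1, -3.7]
ft_force: [5.4, -1.2, -3.0]
grip_width: 22.3
grasp_force: 59.3
```

```bash
python3 -m inch '[{"claw":0,"tx":-0.0015,"ty":0.0001,"tz":0,"yaw":0},{"claw":0,"tx":0,"ty":0,"tz":0,"yaw":0}]'
```

```text
time_s: 24.88
tool_pos: [549.6, 288.2, 50.2]
tcp_rot: [-180.0, -0.1, -3.7]
ft_force: [6.9, -1.5, -4.5]
grip_width: 22.1
grasp_force: 59.3
```

```bash
python3 -m inch '[{"claw":0,"tx":-0.0021,"ty":0.0001,"tz":0,"yaw":0},{"claw":0,"tx":0,"ty":0,"tz":0,"yaw":0},{"claw":0,"tx":0,"ty":0,"tz":0,"yaw":0}]'
```

```text
time_s: 25.25
tool_pos: [549.5, 288.3, 50.4]
tcp_rot: [-179.9, -0.2, -3.7]
ft_force: [9.9, -0.6, -4.7]
grip_width: 22.3
grasp_force: 59.3
```

```bash
python3 -m inch '[{"claw":0,"tx":-0.0012,"ty":0.0001,"tz":0,"yaw":0},{"claw":0,"tx":0,"ty":0,"tz":0,"yaw":0},{"claw":0,"tx":0,"ty":0,"tz":0,"yaw":0},{"claw":0,"tx":0,"ty":0,"tz":0,"yaw":0},{"claw":0,"tx":0,"ty":0,"tz":0,"yaw":0}]'
```

```text
time_s: 25.88
tool_pos: [549.5, 288.3, 50.5]
tcp_rot: [-179.9, -0.2, -3.7]
ft_force: [11.9, -1.8, -4.8]
grip_width: 22.3
grasp_force: 59.3
```

```bash
python3 -m inch '[{"claw":0,"tx":0,"ty":0,"tz":0,"yaw":0},{"claw":0,"tx":0,"ty":0,"tz":0,"yaw":0},{"claw":0,"tx":0,"ty":0,"tz":0,"yaw":0},{"claw":0,"tx":0,"ty":0,"tz":0,"yaw":0},{"claw":0,"tx":0,"ty":0,"tz":0,"yaw":0},{"claw":0,"tx":0,"ty":0,"tz":0,"yaw":0},{"claw":0,"tx":0,"ty":0,"tz":0,"yaw":0}]'
```

```text
time_s: 26.75
tool_pos: [549.5, 288.3, 50.4]
tcp_rot: [-179.9, -0.2, -3.7]
ft_force: [10.8, -2.0, -4.4]
grip_width: 22.3
grasp_force: 59.3
```

```bash
python3 -m inch '[{"claw":0,"tx":0.007,"ty":-0.0005,"tz":0,"yaw":0},{"claw":0,"tx":0.02,"ty":-0.0013,"tz":0,"yaw":0},{"claw":0,"tx":0.06,"ty":-0.004,"tz":0,"yaw":0},{"claw":0,"tx":0.08,"ty":-0.005,"tz":0,"yaw":0},{"claw":0,"tx":0.06,"ty":-0.004,"tz":0,"yaw":0},{"claw":0,"tx":0,"ty":0,"tz":0.16,"yaw":0},{"claw":0,"tx":0,"ty":0,"tz":0.16,"yaw":0},{"claw":0,"tx":0,"ty":0,"tz":0.16,"yaw":0},{"claw":0,"tx":0,"ty":0,"tz":0,"yaw":0},{"claw":0,"tx":0,"ty":0,"tz":0,"yaw":0}]'
```

```text
time_s: 28.0
tool_pos: [615.0, 283.6, 192.8]
tcp_rot: [180.0, 0.1, -3.7]
ft_force: [-0.1, -0.1, -2.6]
grip_width: 22.3
grasp_force: 59.6
```

```bash
python3 -m inch '[{"claw":0,"tx":-0.0167,"ty":-0.1625,"tz":0,"yaw":0.219},{"claw":0,"tx":-0.0167,"ty":-0.1625,"tz":0,"yaw":0.219},{"claw":0,"tx":-0.0167,"ty":-0.1625,"tz":0,"yaw":0.219},{"claw":0,"tx":-0.0167,"ty":-0.1625,"tz":0,"yaw":0.219},{"claw":0,"tx":-0.0167,"ty":-0.1625,"tz":0,"yaw":0.219},{"claw":0,"tx":-0.0167,"ty":-0.1625,"tz":0,"yaw":0.219},{"claw":0,"tx":-0.0167,"ty":-0.1625,"tz":0,"yaw":0.219},{"claw":0,"tx":-0.0167,"ty":-0.1625,"tz":0,"yaw":0.219},{"claw":0,"tx":-0.0167,"ty":-0.1625,"tz":0,"yaw":0.219},{"claw":0,"tx":-0.0167,"ty":-0.1625,"tz":0,"yaw":0.219}]'; python3 -m inch '[{"claw":0,"tx":0,"ty":0,"tz":0,"yaw":0.221},{"claw":0,"tx":0,"ty":0,"tz":0,"yaw":0},{"claw":0,"tx":0,"ty":0,"tz":0,"yaw":0},{"claw":0,"tx":0,"ty":0,"tz":0,"yaw":0},{"claw":0,"tx":0,"ty":0,"tz":0,"yaw":0},{"claw":0,"tx":0,"ty":0,"tz":0,"yaw":0}]'
```

```text
time_s: 29.25
tool_pos: [564.6, -205.0, 192.0]
tcp_rot: [-179.8, -0.1, 95.2]
ft_force: [0.8, 0.4, -2.5]
grip_width: 22.0
grasp_force: 59.6
time_s: 30.0
tool_pos: [565.6, -203.5, 194.0]
tcp_rot: [180.0, 0.0, 104.8]
ft_force: [0.3, -0.8, -2.7]
grip_width: 22.0
grasp_force: 59.6
```

```bash
python3 -m inch '[{"claw":0,"tx":-0.002,"ty":-0.002,"tz":-0.12,"yaw":0},{"claw":0,"tx":0,"ty":0,"tz":-0.13,"yaw":0},{"claw":0,"tx":0,"ty":0,"tz":-0.1,"yaw":0},{"claw":0,"tx":0,"ty":0,"tz":-0.07,"yaw":0},{"claw":0,"tx":0,"ty":0,"tz":-0.03,"yaw":0},{"claw":0,"tx":0,"ty":0,"tz":0,"yaw":0},{"claw":0,"tx":0,"ty":0,"tz":0,"yaw":0},{"claw":0,"tx":0,"ty":0,"tz":0,"yaw":0},{"claw":0,"tx":0,"ty":0,"tz":0,"yaw":0}]'
```

```text
time_s: 31.12
tool_pos: [565.1, -204.4, 59.5]
tcp_rot: [180.0, 0.0, 104.8]
ft_force: [0.7, 0.5, -2.8]
grip_width: 22.4
grasp_force: 59.7
```

```bash
python3 -m inch '[{"claw":0,"tx":0,"ty":0,"tz":-0.01,"yaw":0},{"claw":0,"tx":0,"ty":0,"tz":-0.01,"yaw":0},{"claw":0,"tx":0,"ty":0,"tz":-0.006,"yaw":0},{"claw":0,"tx":0,"ty":0,"tz":-0.003,"yaw":0},{"claw":0,"tx":0,"ty":0,"tz":0,"yaw":0},{"claw":0,"tx":0,"ty":0,"tz":0,"yaw":0}]'
```

```text
time_s: 31.88
tool_pos: [565.0, -204.3, 50.3]
tcp_rot: [180.0, 0.0, 104.8]
ft_force: [-0.1, -0.4, -2.8]
grip_width: 22.6
grasp_force: 59.7
```

```bash
python3 -m inch '[{"claw":0,"tx":0,"ty":0,"tz":-0.002,"yaw":0},{"claw":0,"tx":0,"ty":0,"tz":0,"yaw":0},{"claw":0,"tx":0,"ty":0,"tz":0,"yaw":0}]'
```

```text
time_s: 32.25
tool_pos: [565.2, -204.4, 49.8]
tcp_rot: [180.0, 0.0, 104.8]
ft_force: [1.6, 0.2, 0.3]
grip_width: 22.1
grasp_force: 59.8
```

```bash
python3 -m inch '[{"claw":0,"tx":0,"ty":0,"tz":-0.0015,"yaw":0},{"claw":0,"tx":0,"ty":0,"tz":0,"yaw":0},{"claw":0,"tx":0,"ty":0,"tz":0,"yaw":0}]'
```

```text
time_s: 32.62
tool_pos: [565.3, -204.4, 49.6]
tcp_rot: [180.0, 0.0, 104.8]
ft_force: [1.5, 1.9, 5.6]
grip_width: 22.3
grasp_force: 60.4
```

Seated. I'm opening the gripper and rising straight up.

```bash
python3 -m inch '[{"claw":1,"tx":0,"ty":0,"tz":0,"yaw":0},{"claw":1,"tx":0,"ty":0,"tz":0,"yaw":0},{"claw":1,"tx":0,"ty":0,"tz":0,"yaw":0},{"claw":1,"tx":0,"ty":0,"tz":0,"yaw":0},{"claw":1,"tx":0,"ty":0,"tz":0.05,"yaw":0},{"claw":1,"tx":0,"ty":0,"tz":0.15,"yaw":0},{"claw":1,"tx":0,"ty":0,"tz":0.2,"yaw":0},{"claw":1,"tx":0,"ty":0,"tz":0.2,"yaw":0},{"claw":1,"tx":0,"ty":0,"tz":0,"yaw":0},{"claw":1,"tx":0,"ty":0,"tz":0,"yaw":0}]'
python3 - <<'E'
from h import *
c=bot.camera("wrist"); cv2.imwrite('pics/w7.png',c['frame']); P=cloud(c); z=P[...,2]
m=(np.hypot(P[...,0]-566,P[...,1]+204)<130)&(z>53)&(z<75)
k,lab,st,ce=cv2.connectedComponentsWithStats(m.astype(np.uint8)); Q=P[lab==1+st[1:,4].argmax()]
mu=Q[:,:2].mean(0); _,_,V=np.linalg.svd(Q[:,:2]-mu,full_matrices=False); v=V[0]*np.sign(V[0][1]); s=(Q[:,:2]-mu)@v
print(np.degrees(np.arctan2(v[1],v[0])),'center',mu+v*(s.max()-91),mu+v*(s.min()+73),np.percentile(Q[:,2],90))
s=bot.read_state(); print(s['tool_pos'],s['grip_width'],s['ft_force'])
E
```

```text
time_s: 33.88
tool_pos: [564.6, -204.1, 229.6]
tcp_rot: [180.0, 0.0, 104.8]
ft_force: [-0.0, 0.2, 0.3]
grip_width: 85.7
grasp_force: 0.0
105.16276950626288 center [ 564.78900664 -204.90900839] [ 564.68014331 -204.50729328] 62.2644798575195
[ 564.47993093 -204.08380162  228.70569375] 85.23958277113223 [ 0.16190033  0.16465403 -0.51054425]
```

View pics/w7.png

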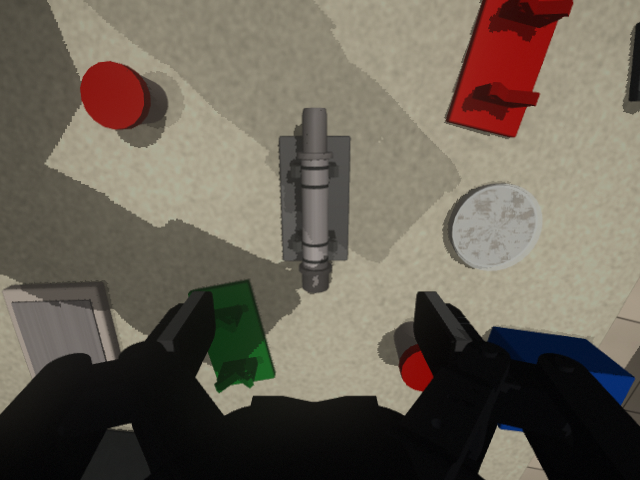

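The gauge lies back in its cradle exactly as found, from (314,110) to (316,290). The cups and dish are undisturbed and the hand is clear.

```bash
python3 -c "
from cell import bot
print(bot.finish_job())"
```

```text
the job is handed in; nothing more can be done
None
```

The job is handed in at about 34 s: the go end seated at about 11–12 N, the no-go end pressed on the mouth at about 11–12 N for over a second without entering, and the gauge is back in its cradle and released; the hand-in gave no verdict, and the hand hid the no-go contact, so its centring rests on the arm's own position readings.

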